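# Load the shuttle tray and hold its index plunger back

## Task

Stand the two brass cap punches and the brass weight upright in the three-cell wooden tray, one to a cell in any order, setting them down rather than dropping them, while the spring plunger at the front of the tray stays seated. Then pull the plunger's black knob fully back towards the robot and finish still gripping it there, holding the pin clear of its hole so that I can slide the tray away; leave the tin, the paste pot and the small box where they are.

Things in the scene. Friction and masses are not known exactly. Their poses are not given: they have to be found in the camera images.
- dock: fixed steel base plate, 206 mm along y, x -82 to 44 mm, 12 mm thick, with a fixed open wooden tray 62 (x) by 176 (y) mm, rim at 48 mm, 5 mm walls and dividers: three cells 52 x 52 mm in a row along y. Green guide block (x -78 to -50, 40 mm wide, top at 48 mm) carries the plunger. Origin: on the table below the tray's centre; x from plunger to tray (away from the robot, yaw up to 0.25 rad), z up
- cell_left (a point): centre of the left (+y) cell's inner floor, 17 mm above the table, 31 mm below the rim; axes as the dock's. Cell centres are 57 mm apart
- cell_mid (a point): centre of the middle cell's inner floor, as cell_left
- cell_right (a point): centre of the right (-y) cell's inner floor, as cell_left
- plunger (a joint): how far the plunger is pulled back, m: 0 = seated, 0.018 = fully back at its stop; the pin is clear of the hole after about 6 mm. It slides level along the dock's -x (towards the robot); a spring pulls it home, about 3.5 N seated and 8.5 N fully back; it does not latch
- knob_grip (a point): middle of the plunger's black spool-shaped knob, on its level axis 36 mm above the table, 108 mm before the dock's origin when seated; moves with the plunger. Knob: 36 mm long along the dock's x, waist 22 mm diameter by 24 mm between 28 mm end flanges; only table under it; 8 mm gap to the block's collar. Pinch it from above, fingers closing along the dock's y
- punch_a: a brass cap punch, round and upright, 67 mm tall, thickest (26 mm diameter) in the top part, narrower below, 0.11 kg. Origin: centre of its underside, z up. Stands on the table to the left of the dock
- punch_b: the second cap punch, the same as punch_a
- weight: a round brass weight, 54 mm tall, 0.2 kg: body 35 mm diameter and 36 mm high, with a grip knob of 18 mm diameter from 36 to 54 mm height. Origin: centre of its underside, z up. Stands on the table to the left of the dock
- tin: a low round green tin, 60 mm diameter, 26 mm high, standing among the punches and the weight; not to be moved. Origin: centre of its underside
- pot: a glazed paste pot, about 65 mm diameter, 56 mm high, behind and left; not to be moved. Origin: centre of its underside
- small_box: a small light wooden box, 55 x 85 x 22 mm, lying behind the dock; not to be moved. Origin: centre of its underside

How it is judged:
By the outcome, as a careful person would: the job done as asked, in the order asked, and still so for the second after the job is handed in, while the arm keeps its last pose, push and grip.
It also fails if it takes over 72 s, if anything falls off the work surface, if the arm or the gripper's body presses on something with over 40 N, if the wrist force passes 120 N, or if a joint passes its speed limit or range.

## Robot

A 6-joint arm with a two-finger parallel gripper is mounted at the origin on a cart in front of the work surface, level with it; the furniture and walls round the work are solid. World frame = base frame: x ahead of the robot, y to its left, z up, the work surface at z = 0. Lengths are in m, angles in rad, forces in N, time in s.
With the tool pointing down it reaches from about 0.3 to 0.775 m from the base axis. Payload 14.6 kg.
Tool frame: the origin (TCP) lies between the finger pads; the fingertips stand ctrl.tip_extent ahead of it and the grasp point (between the pads) lies 3 mm ahead of it (ctrl.tip_extent is the distance from the TCP to the fingertips, in m); z points along the fingers, y is the line along which they close (so a half turn about z gives the same grasp; the last joint's range is limited). The gripper opens to 94 mm and grips with 3 to 60 N. Pads are 16 mm wide; open, the fingers measure 119 mm over their backs; the gripper's body (75 mm by 177 mm) begins 78 mm behind the grasp point.
Start: joints at [-1.288, 0.3, 1.521, -0, 1.321, -0.067], TCP at [0.188, -0.517, 0.227] pointing down, gripper open.
Joint ranges: [-3.03, 3.03], [-0.79, 2.21], [0.23, 2.52], [-1.04, 4.18], [0, 3.07], [-2.55, 2.55]. Speed limits (rad/s): [2.22, 2.22, 2.57, 3.14, 3.14, 3.14].

## Interface

Orientations are given as [roll, pitch, yaw] about the fixed x, y, z axes, in that order (R = Rz(yaw) Ry(pitch) Rx(roll)).
In Python, from station import ctrl gives the robot as it stands.
- The arm moves only by the tool shift_gripper, called after "Call:" in YAML: its name, and indented under it one key for each argument. Schema: {"type":"object","properties":{"deltas":{"type":"string"},"finger_gap":{"type":"number"},"grip_n":{"type":"number"},"only":{"type":"string"},"quiet":{"type":"boolean"},"lines":{"type":"string"}},"required":["deltas"],"additionalProperties":false}. deltas is a string of 1 to 10 rows, parted by semicolons, with the numbers parted by commas; each row has 6 numbers: dx, dy, dz in m, then a rotation vector rx, ry, rz in rad; each row shifts and turns the commanded pose from where the row before left it, along the tool's axes as they then stand; what a row does not reach is not made up. A row lasts 1/10 s, in which the tool goes at most 0.05 m and 0.15 rad, less where a joint would pass 70% of its speed; a pose out of reach is approached as far as the arm can. finger_gap is the finger opening in m, set as the call begins (left out keeps the last). The fingers move at their own pace and stop on an object; grip_n is the grip in N (left out, the last holds). Time passes only in rows, so rows that do not move let the fingers close. The tool returns the time, the measured TCP pose, the force, the opening and the grip force at its end. only (a regular expression) keeps the lines of the reply that match it, lines (a string "A,B") keeps lines A to B, and quiet returns only ok. Input that does not fit is refused with a message, and nothing moves.
- ctrl.get_obs(): the state, without advancing time (a new reading comes with each control period).
- ctrl.camera(name): name is "side" or "top"; returns a dict with "pixels" (420x560x3 uint8, blue, green, red), "fx", "fy", "cx", "cy" (pixels), "k1" (the pictures are not rectified: a ray, as slopes to the right and down, at radius r is drawn at 1 + k1 r^2 times it, then the intrinsics apply), "extrinsics" (4x4, takes a point from camera to world coordinates). Camera axes: x right, y up, looking along -z (the intrinsics and any distortion apply to the point x, -y, -z); pixel columns grow to the right and rows downward; lengths in m; the calibration is good to about 2 mm. A picture is of the moment at which its call begins. There is no depth.
- ctrl.hand_in(): hands the job in; it is judged then, once.
The state is a dict: "time_s": time; "qpos": joint angles; "joint_vel": joint speeds; "tau": joint torques, N m; "ee_pos": TCP position; "eef_rot": TCP orientation; "force": force on the tool from outside, world axes, zero at the start; "moment": the same for the moment, N m; "grip_width": finger opening in m; "grip_force": force on a finger pad.
Only numpy, scipy, OpenCV 4.12 (cv2) and the standard library are available. Lean on these libraries where they do the work, as an engineer would, in place of code of your own. Each camera call takes 0.05 s, during which the arm holds its last target. There are 200 camera calls.

## Working session

There is one attempt and no reset: what is moved stays moved. The work goes in short steps, Python scripts to look and compute and a tool call to move; the robot and the scene stay as the last step left them, time stands still between calls to the robot, and variables do not carry over. Pictures are saved under pics/ and viewed, at most 10 in all, crops included, and the job is handed in when it is done.

```bash
ls; mkdir -p pics
```

Run:
```python
from station import ctrl
import cv2,numpy as np
for n in("top","side"):
    c=ctrl.camera(n); cv2.imwrite(f"pics/{n}0.png",c["pixels"]); print(n,c["fx"],c["fy"],c["cx"],c["cy"],c["k1"],np.round(c["extrinsics"],4).tolist())
o=ctrl.get_obs(); print(o["time_s"],o["ee_pos"],o["eef_rot"],o["grip_width"],ctrl.tip_extent)
```

```text
pics
station.py
top 384.73114061801243 384.73114061801243 275.10092592242916 209.299518503993 -0.08393577253466959 [[-0.015, 0.9964, -0.0839, 0.5313], [-0.9995, -0.0174, -0.0281, 0.1584], [-0.0294, 0.0834, 0.9961, 0.9184], [0.0, 0.0, 0.0, 1.0]]
side 480.85232685099663 480.85232685099663 270.70733183999243 206.9944894918107 0.0007323109876971808 [[0.9563, 0.1068, -0.2724, 0.3326], [-0.2915, 0.4278, -0.8556, -0.6343], [0.0252, 0.8975, 0.4402, 0.4858], [0.0, 0.0, 0.0, 1.0]]
0.1 [ 0.18842535 -0.51647758  0.22694473] [-3.14051422e+00 -4.17729267e-05  3.49850024e-01] 0.09396080704734486 0.022
```

View pics/top0.png

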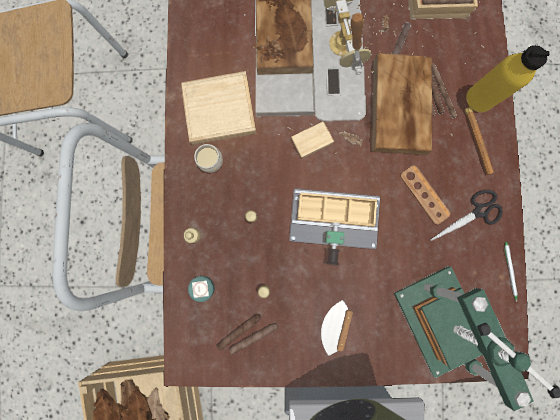

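View pics/side0.png

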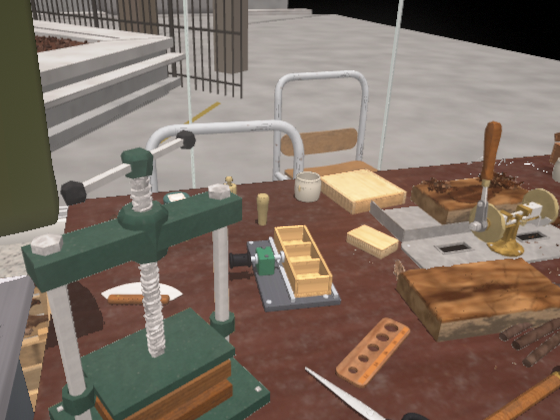

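The top view shows the dock at (335,220), the knob at (333,256), punches near (251,216) and (263,292), the weight near (191,236), the tin at (201,289), the pot at (208,158) and the box at (312,139). In the side view one punch is at (263,208), the knob is at (240,259), and the press hides part of the left side. I'll zoom in next.

Create h.py:
```python
import numpy as np,cv2
from station import ctrl
class Cam:
    def __init__(s,n):
        c=ctrl.camera(n); s.im=c["pixels"]; s.E=np.array(c["extrinsics"]); s.K=np.array([[c["fx"],0,c["cx"]],[0,c["fy"],c["cy"]],[0,0,1]]); s.D=np.array([c["k1"],0,0,0.])
    def ray(s,u,v):
        x,y=cv2.undistortPoints(np.array([[[u,v]]],float),s.K,s.D)[0,0]
        d=s.E[:3,:3]@[x,-y,-1]; return s.E[:3,3],d/np.linalg.norm(d)
    def plane(s,u,v,z):
        o,d=s.ray(u,v); return o+d*(z-o[2])/d[2]
    def proj(s,p):
        q=s.E[:3,:3].T@(np.asarray(p,float)-s.E[:3,3]); q=q*[1,-1,-1]
        return cv2.projectPoints(q.reshape(1,1,3),np.zeros(3),np.zeros(3),s.K,s.D)[0].ravel()
def tri(r1,r2):
    A=np.stack([r1[1],-r2[1]],1); t=np.linalg.lstsq(A,r2[0]-r1[0],rcond=None)[0]
    a,b=r1[0]+t[0]*r1[1],r2[0]+t[1]*r2[1]; return (a+b)/2,np.linalg.norm(a-b)
def crop(im,x,y,w,h,k,name):
    cv2.imwrite(name,cv2.resize(im[y:y+h,x:x+w],None,fx=k,fy=k,interpolation=cv2.INTER_CUBIC))
```

Run:
```python
from h import *
t=Cam("top");s=Cam("side")
crop(t.im,175,140,220,165,3.6,"pics/t1.png")
crop(s.im,160,165,180,145,4,"pics/s1.png")
for u,v,z in((251,216,.067),(263,292,.067),(191,236,.054),(201,289,.026)):
    p=t.plane(u,v,z); print(p.round(3),s.proj(p).round(0),s.proj(p*[1,1,0]).round())
```

```text
[0.589 0.236 0.067] [262. 195.] [261. 224.]
[0.422 0.212 0.067] [182. 209.] [184. 239.]
[0.547 0.374 0.054] [227. 178.] [228. 199.]
[0.424 0.358 0.026] [175. 197.] [176. 208.]
```

View pics/t1.png

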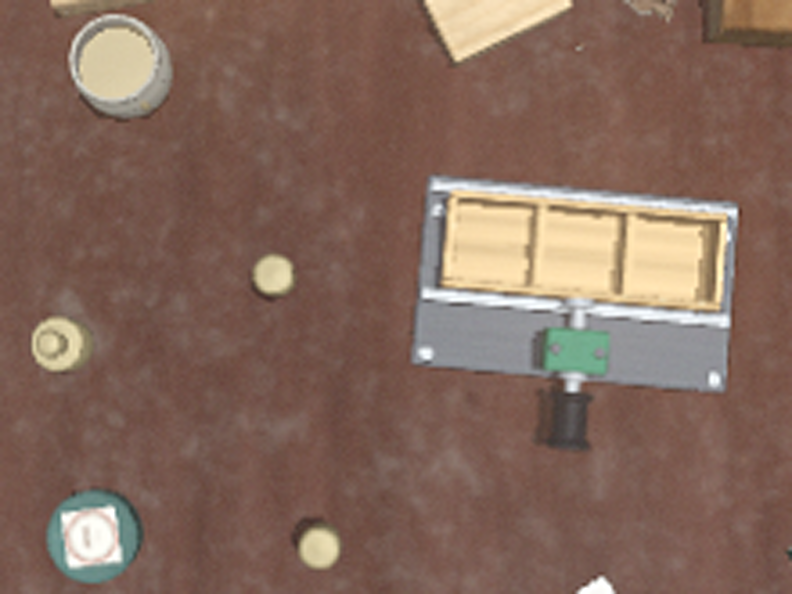

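View pics/s1.png

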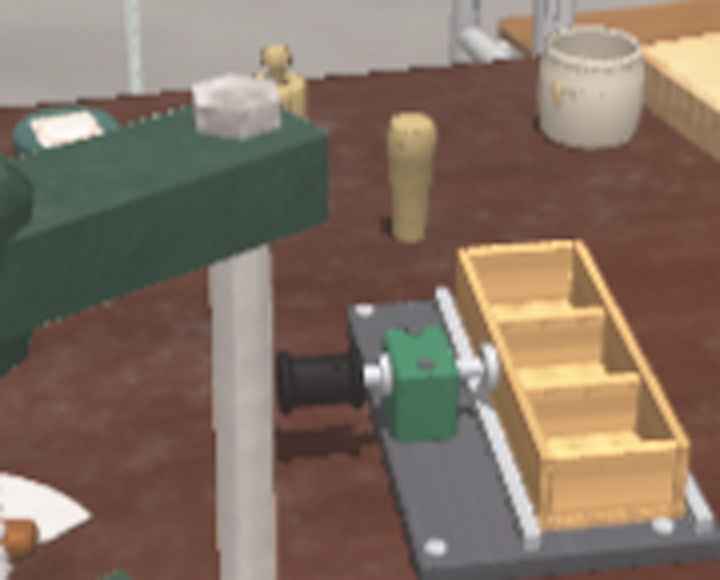

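The top crop gives these full-image positions: punch tops at about (250.8,216) and (263.6,292), and the weight's knob at about (189,236). The tray rim is clear in both views, and the side view hides the near punch behind the press. Next I'll take masks and triangulate.

Run:
```python
from h import *
t=Cam("top");s=Cam("side")
def f(c,k,x,y): return lambda u,v:c.ray(u/k+x,v/k+y)
T=f(t,3.6,175,140);S=f(s,4,160,165)
P=lambda n,a,b:print(n,*[np.round(q,4) for q in tri(T(*a),S(*b))])
P("rim++",(447,193),(578,243));P("rim-+",(441,287),(459,252));P("rim+-",(728,213),(688,445));P("rim--",(720,312),(540,462))
P("punchA top",(273,274),(412,119))
P("weight knob top",(50,345),(276,48))
P("knob mid",(572,419),(320,380))
P("block front? collar",(573,382),(378,372))
for a,b in(((484,328),(186,139)),((552,392),(73,192)),((484,328),(73,192)),((552,392),(186,139))): print("press",*[np.round(q,3) for q in tri(t.ray(*a),s.ray(*b))])
print("pot top z=.056",t.plane(120/3.6+175,63/3.6+140,.056).round(3))
hsv=cv2.cvtColor(t.im,cv2.COLOR_BGR2HSV)
m=cv2.inRange(hsv,(18,50,100),(35,200,255))
n,l,st,ce=cv2.connectedComponentsWithStats(m)
for i in range(1,n):
    x,y,w,h,a=st[i]
    if a>60 and 180<x<400 and 140<y<310: print("brass/wood",st[i],ce[i].round(2))
for u,v in ((250.8,216.1),(263.6,292.2)): print(hsv[int(v),int(u)],t.plane(u,v,.067).round(4))
d=cv2.inRange(hsv,(0,0,0),(179,255,60)); print("dark knob px", [np.round(q,1) for q in cv2.minAreaRect(np.argwhere(d[240:275,320:350])[:,::-1].astype(np.float32))])
```

```text
rim++ [0.642  0.1268 0.0456] 0.0047
rim-+ [0.5828 0.1317 0.0462] 0.0055
rim+- [ 0.6244 -0.0497  0.0485] 0.0016
rim-- [ 0.5629 -0.043   0.0467] 0.0033
punchA top [0.5903 0.236  0.0686] 0.0034
weight knob top [0.5492 0.3785 0.0549] 0.0043
knob mid [0.4968 0.051  0.0379] 0.0021
block front? collar [0.5212 0.0496 0.0389] 0.0043
press [ 0.393 -0.144  0.325] 0.001
press [ 0.287 -0.255  0.324] 0.001
press [ 0.328 -0.175  0.278] 0.103
press [ 0.344 -0.228  0.365] 0.079
pot top z=.056 [0.726 0.334 0.056]
brass/wood [197 147  20  20 321] [206.75 156.53]
brass/wood [ 298  193   79   33 1870] [335.85 209.45]
brass/wood [245 211  12  11 111] [250.62 216.11]
brass/wood [184 228  17  15 210] [191.76 235.2 ]
brass/wood [258 286  12  12 119] [263.52 291.44]
[ 23  62 217] [0.5888 0.2367 0.067 ]
[ 22  63 217] [0.4211 0.2103 0.067 ]
dark knob px [array([0., 0.]), array([0., 0.]), np.float64(0.0)]
```

The heights agree with the text: rim about 47 mm, punch 68, weight 55, knob axis 38. That puts the dock centre at about (0.603, 0.0415) with yaw about -0.106. I'll move above the press (0.325 m high) first.

Add to h.py:
```python
def to(x,y,z,yaw=-0.106):
    from scipy.spatial.transform import Rotation as R
    o=ctrl.get_obs(); A=R.from_euler("xyz",o["eef_rot"]); B=R.from_euler("xyz",[np.pi,0,yaw])
    print("t%.1f"%o["time_s"],"d tool",(A.inv().apply(np.array([x,y,z])-o["ee_pos"])).round(4),"rot",(A.inv()*B).as_rotvec().round(3),"d in target axes",(B.inv().apply(np.array([x,y,z])-o["ee_pos"])).round(4))
```

```text
(no output)
```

Call:
shift_gripper:
  deltas: "0,0,-0.04,0,0,0.09;0,0,-0.04,0,0,0.09;0,0,-0.04,0,0,0.09;0,0,-0.04,0,0,0.09;0,0,-0.04,0,0,0.096;0,0,0,0,0,0"
  finger_gap: 0.06

```text
time_s: 0.9
ee_pos: [0.1886, -0.517, 0.4328]
eef_rot: [3.134, -0.003, -0.109]
force: [0.2, 0.1, -0.1]
grip_width: 0.0598
grip_force: 0.0
```

```bash
python3 -c "from h import *;to(.589,.2365,.43)"
```

```text
t0.9 d tool [ 0.3158 -0.7927 -0.0022] rot [ 0.008 -0.003 -0.003] d in target axes [ 0.3185 -0.7916  0.0028]
```

Call:
shift_gripper:
  deltas: "0.016,-0.0396,0,0,0,0;0.016,-0.0396,0,0,0,0;0.016,-0.0396,0,0,0,0;0.016,-0.0396,0,0,0,0;0.016,-0.0396,0,0,0,0;0.016,-0.0396,0,0,0,0;0.016,-0.0396,0,0,0,0;0.016,-0.0396,0,0,0,0;0.016,-0.0396,0,0,0,0;0.016,-0.0396,0,0,0,0"

```text
time_s: 1.9
ee_pos: [0.3899, -0.1381, 0.427]
eef_rot: [-3.142, 0.0, -0.106]
force: [0.2, -1.5, 0.2]
grip_width: 0.06
grip_force: 0.0
```

Call:
shift_gripper:
  deltas: "0.016,-0.0396,0,0,0,0;0.016,-0.0396,0,0,0,0;0.016,-0.0396,0,0,0,0;0.016,-0.0396,0,0,0,0;0.016,-0.0396,0,0,0,0;0.016,-0.0396,0,0,0,0;0.016,-0.0396,0,0,0,0;0.016,-0.0396,0,0,0,0;0.016,-0.0396,0,0,0,0;0.016,-0.0396,0,0,0,0"

```text
time_s: 2.9
ee_pos: [0.5911, 0.2386, 0.4267]
eef_rot: [3.141, 0.001, -0.105]
force: [0.7, -1.7, 1.1]
grip_width: 0.0598
grip_force: 0.0
```

Call:
shift_gripper:
  deltas: "0,0,0.045,0,0,0;0,0,0.045,0,0,0;0,0,0.045,0,0,0;0,0,0.045,0,0,0;0,0,0.045,0,0,0;0,0,0.045,0,0,0;0,0,0,0,0,0;0,0,0,0,0,0"

```text
time_s: 3.7
ee_pos: [0.5908, 0.237, 0.1583]
eef_rot: [3.141, 0.0, -0.106]
force: [0.9, -0.4, 1.3]
grip_width: 0.0598
grip_force: 0.0
```

```bash
python3 -c "from h import *;to(.589,.2365,.056)"
```

```text
t3.7 d tool [-0.0017  0.0007  0.1023] rot [0. 0. 0.] d in target axes [-0.0017  0.0007  0.1023]
```

Call:
shift_gripper:
  deltas: "-0.001,0.001,0.034,0,0,0;0,0,0.034,0,0,0;0,0,0.034,0,0,0;0,0,0,0,0,0;0,0,0,0,0,0"

```text
time_s: 4.2
ee_pos: [0.5908, 0.2365, 0.0583]
eef_rot: [-3.14, -0.003, -0.106]
force: [0.1, 0.2, 0.8]
grip_width: 0.06
grip_force: 0.0
```

Call:
shift_gripper:
  deltas: "0,0,0,0,0,0;0,0,0,0,0,0;0,0,0,0,0,0;0,0,0,0,0,0;0,0,0,0,0,0"
  finger_gap: 0
  grip_n: 20

```text
time_s: 4.7
ee_pos: [0.5897, 0.2361, 0.0558]
eef_rot: [-3.141, -0.0, -0.106]
force: [-0.1, 1.4, 2.3]
grip_width: 0.0255
grip_force: 20.0
```

Run:
```python
from h import *
to(.589,.2365,.056)
crop(Cam("side").im,190,130,150,110,5,"pics/g1.png")
```

```text
t4.7 d tool [-0.0007 -0.0003 -0.0002] rot [-0. -0. -0.] d in target axes [-0.0007 -0.0003 -0.0002]
```

View pics/g1.png

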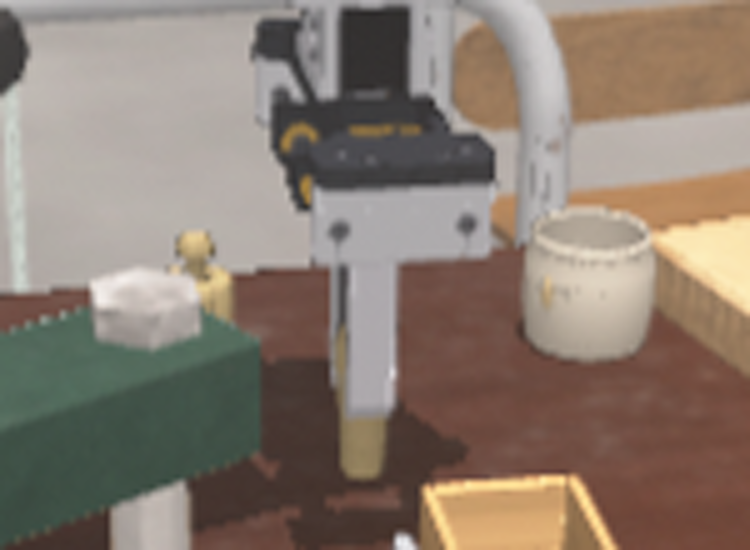

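The punch is held at 25.5 mm. Now lifting it to carry to the right cell.

Call:
shift_gripper:
  deltas: "0,0,-0.02,0,0,0;0,0,-0.03,0,0,0;0,0,-0.03,0,0,0;0,0,0,0,0,0"

```text
time_s: 5.15
ee_pos: [0.591, 0.2366, 0.1397]
eef_rot: [-3.139, -0.006, -0.106]
force: [0.9, -0.2, -1.3]
grip_width: 0.026
grip_force: 20.0
```

```bash
python3 -c "from h import *;to(.597,-.015,.0728)"
```

```text
t5.2 d tool [0.0322 0.2497 0.0664] rot [-0.003 -0.006 -0.   ] d in target axes [0.0326 0.2495 0.0669]
```

Call:
shift_gripper:
  deltas: "0.0047,0.0357,0,0,0,0;0.0047,0.0357,0,0,0,0;0.0047,0.0357,0,0,0,0;0.0047,0.0357,0,0,0,0;0.0047,0.0357,0,0,0,0;0.0047,0.0357,0,0,0,0;0.0047,0.0357,0,0,0,0;0,0,0,0,0,0;0,0,0,0,0,0;0,0,0,0,0,0"

```text
time_s: 6.15
ee_pos: [0.5956, -0.015, 0.1349]
eef_rot: [-3.141, 0.001, -0.105]
force: [0.5, 0.4, -0.9]
grip_width: 0.0254
grip_force: 20.0
```

Run:
```python
from h import *
to(.597,-.015,.0728)
a=Cam("side").im[170:320,200:400];b=Cam("top").im[160:260,270:400]
cv2.imwrite("pics/p1.png",np.hstack([cv2.resize(a,(400,300)),cv2.resize(b,(390,300))]))
```

```text
t6.2 d tool [ 0.0015 -0.0001  0.0621] rot [-0.     0.001  0.001] d in target axes [ 0.0014 -0.0002  0.0621]
```

View pics/p1.png

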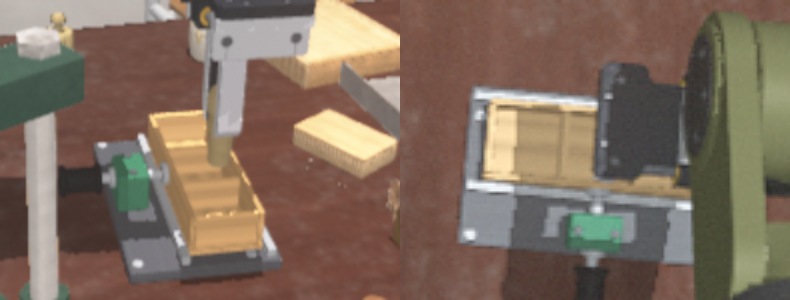

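The punch hangs above the right end of the tray: side crop at (220,160), lifted, so it draws higher and farther than it is. The arm's pose matches the target, so I'm lowering.

Call:
shift_gripper:
  deltas: "0.001,0,0.02,0,0,0;0,0,0.02,0,0,0;0,0,0.012,0,0,0;0,0,0.006,0,0,0;0,0,0.001,0,0,0;0,0,0.001,0,0,0;0,0,0,0,0,0;0,0,0,0,0,0"

```text
time_s: 7.05
ee_pos: [0.597, -0.016, 0.0761]
eef_rot: [-3.142, -0.001, -0.106]
force: [0.1, -0.2, -1.4]
grip_width: 0.0258
grip_force: 20.0
```

```bash
python3 -c "from h import *;to(.597,-.015,.0728)"
```

```text
t7.0 d tool [-0.0001 -0.001   0.0033] rot [-0.    -0.001 -0.   ] d in target axes [-0.0001 -0.001   0.0033]
```

Call:
shift_gripper:
  deltas: "0,0,0.001,0,0,0;0,0,0.001,0,0,0;0,0,0.0005,0,0,0;0,0,0,0,0,0;0,0,0,0,0,0"

```text
time_s: 7.55
ee_pos: [0.5967, -0.016, 0.0729]
eef_rot: [-3.142, 0.0, -0.106]
force: [0.1, 0.5, -1.1]
grip_width: 0.0252
grip_force: 20.0
```

Call:
shift_gripper:
  deltas: "0,0,0.0005,0,0,0;0,0,0.0005,0,0,0;0,0,0,0,0,0;0,0,0,0,0,0"

```text
time_s: 7.95
ee_pos: [0.5972, -0.016, 0.0727]
eef_rot: [-3.142, -0.001, -0.106]
force: [-0.5, -1.1, 5.7]
grip_width: 0.0255
grip_force: 20.0
```

Contact shows at z = 0.0727, as expected. Releasing.

Call:
shift_gripper:
  deltas: "0,0,0,0,0,0;0,0,0,0,0,0;0,0,0,0,0,0;0,0,-0.03,0,0,0;0,0,-0.04,0,0,0;0,0,-0.02,0,0,0"
  finger_gap: 0.044

```text
time_s: 8.55
ee_pos: [0.5975, -0.0161, 0.165]
eef_rot: [-3.142, -0.003, -0.106]
force: [0.5, 0.5, -0.4]
grip_width: 0.0442
grip_force: 0.0
```

```bash
python3 -c "from h import *;to(.4217,.211,.16)"
```

```text
t8.6 d tool [-0.1989 -0.2072  0.0044] rot [-0.    -0.003 -0.   ] d in target axes [-0.1988 -0.2072  0.005 ]
```

Call:
shift_gripper:
  deltas: "-0.0284,-0.0296,0,0,0,0;-0.0284,-0.0296,0,0,0,0;-0.0284,-0.0296,0,0,0,0;-0.0284,-0.0296,0,0,0,0;-0.0284,-0.0296,0,0,0,0;-0.0284,-0.0296,0,0,0,0;-0.0284,-0.0296,0,0,0,0;0,0,0,0,0,0;0,0,0,0,0,0"
  finger_gap: 0.06

```text
time_s: 9.45
ee_pos: [0.4209, 0.2115, 0.1621]
eef_rot: [-3.142, -0.0, -0.104]
force: [-0.2, -0.7, 0.1]
grip_width: 0.0602
grip_force: 0.0
```

Run:
```python
from h import *
to(.422,.2105,.056)
a=Cam("side").im[130:280,130:330];b=Cam("top").im[180:320,200:390]
cv2.imwrite("pics/p2.png",np.hstack([cv2.resize(a,(400,300)),cv2.resize(b,(400,300))]))
```

```text
t9.4 d tool [0.0012 0.0008 0.1061] rot [-0.    -0.     0.002] d in target axes [0.0012 0.0008 0.1061]
```

View pics/p2.png

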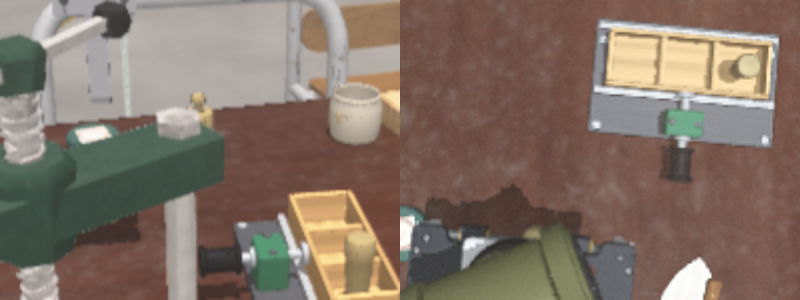

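The first punch stands upright in the right cell: side crop (358,260), top crop (745,67). The plunger is still seated, and the arm is above the second punch, so I'm going down.

Call:
shift_gripper:
  deltas: "0.001,0.001,0.036,0,0,0;0,0,0.036,0,0,0;0,0,0.034,0,0,0;0,0,0,0,0,0;0,0,0,0,0,0;0,0,0,0,0,0"

```text
time_s: 10.15
ee_pos: [0.4231, 0.21, 0.0577]
eef_rot: [-3.14, -0.002, -0.107]
force: [0.6, -0.3, -0.2]
grip_width: 0.0599
grip_force: 0.0
```

Call:
shift_gripper:
  deltas: "0,0,0,0,0,0;0,0,0,0,0,0;0,0,0,0,0,0;0,0,0,0,0,0;0,0,0,0,0,0"
  finger_gap: 0
  grip_n: 20

```text
time_s: 10.65
ee_pos: [0.422, 0.21, 0.0561]
eef_rot: [-3.141, -0.0, -0.106]
force: [-0.6, 0.7, 1.3]
grip_width: 0.0252
grip_force: 20.0
```

```bash
python3 -c "from h import *;to(.422,.2105,.056)"
```

```text
t10.7 d tool [-0.     -0.0005  0.0001] rot [-0. -0. -0.] d in target axes [-0.     -0.0005  0.0001]
```

Call:
shift_gripper:
  deltas: "0,0,-0.02,0,0,0;0,0,-0.03,0,0,0;0,0,-0.03,0,0,0;0,0,0,0,0,0;0,0,0,0,0,0"

```text
time_s: 11.15
ee_pos: [0.4218, 0.21, 0.1358]
eef_rot: [-3.141, -0.0, -0.106]
force: [1.2, 0.3, -1.3]
grip_width: 0.0254
grip_force: 20.0
```

```bash
python3 -c "from h import *;to(.603,.0405,.0728)"
```

```text
t11.2 d tool [0.1981 0.1493 0.0631] rot [-0. -0. -0.] d in target axes [0.1981 0.1493 0.063 ]
```

Call:
shift_gripper:
  deltas: "0.033,0.0248,0,0,0,0;0.033,0.0248,0,0,0,0;0.033,0.0248,0,0,0,0;0.033,0.0248,0,0,0,0;0.033,0.0248,0,0,0,0;0.033,0.0248,0,0,0,0;0,0,0,0,0,0;0,0,0,0,0,0;0,0,0,0,0,0"

```text
time_s: 12.05
ee_pos: [0.6021, 0.0417, 0.1348]
eef_rot: [3.141, 0.002, -0.106]
force: [0.1, -0.2, -0.8]
grip_width: 0.0252
grip_force: 20.0
```

Call:
shift_gripper:
  deltas: "0,0,0.02,0,0,0;0,0,0.02,0,0,0;0,0,0.012,0,0,0;0,0,0.006,0,0,0;0,0,0.002,0,0,0;0,0,0.001,0,0,0;0,0,0.001,0,0,0;0,0,0,0,0,0;0,0,0,0,0,0"

```text
time_s: 12.95
ee_pos: [0.6032, 0.041, 0.0743]
eef_rot: [-3.142, -0.001, -0.106]
force: [0.2, -0.4, -1.0]
grip_width: 0.0253
grip_force: 20.0
```

```bash
python3 -c "from h import *;to(.603,.0405,.0728)"
```

```text
t12.9 d tool [-0.0001  0.0005  0.0015] rot [-0.    -0.001 -0.   ] d in target axes [-0.0001  0.0005  0.0015]
```

Call:
shift_gripper:
  deltas: "0,0,0.0007,0,0,0;0,0,0.0007,0,0,0;0,0,0,0,0,0;0,0,0,0,0,0"

```text
time_s: 13.35
ee_pos: [0.6033, 0.041, 0.073]
eef_rot: [-3.141, -0.001, -0.106]
force: [0.9, -0.1, 5.7]
grip_width: 0.0251
grip_force: 20.0
```

```bash
python3 -c "from h import *;print(ctrl.get_obs()['force'])"
```

```text
[ 0.87103904 -0.11178711  5.65433288]
```

Call:
shift_gripper:
  deltas: "0,0,0,0,0,0;0,0,0,0,0,0;0,0,0,0,0,0;0,0,-0.03,0,0,0;0,0,-0.04,0,0,0;0,0,-0.02,0,0,0"
  finger_gap: 0.044

```text
time_s: 13.95
ee_pos: [0.6037, 0.041, 0.1656]
eef_rot: [-3.141, -0.003, -0.106]
force: [0.2, -0.1, 1.1]
grip_width: 0.0436
grip_force: 0.0
```

Run:
```python
from h import *
to(.549,.378,.16)
t=Cam("top");s=Cam("side")
print(t.plane(188.9,235.8,.054),t.plane(191.76,235.4,.030))
a=s.im[150:230,195:255];b=t.im[222:252,170:215]
cv2.imwrite("pics/p3.png",np.hstack([cv2.resize(a,(375,500),interpolation=2),cv2.resize(b,(420,280),interpolation=2)[:,:].repeat(1,0) if 0 else cv2.copyMakeBorder(cv2.resize(b,(420,280),interpolation=2),0,220,0,0,0)]))
```

```text
t13.9 d tool [-0.0901 -0.3293  0.0054] rot [-0.    -0.003 -0.   ] d in target axes [-0.0901 -0.3293  0.0056]
[0.54722279 0.37922321 0.054     ] [0.5485081  0.37858799 0.03      ]
```

View pics/p3.png

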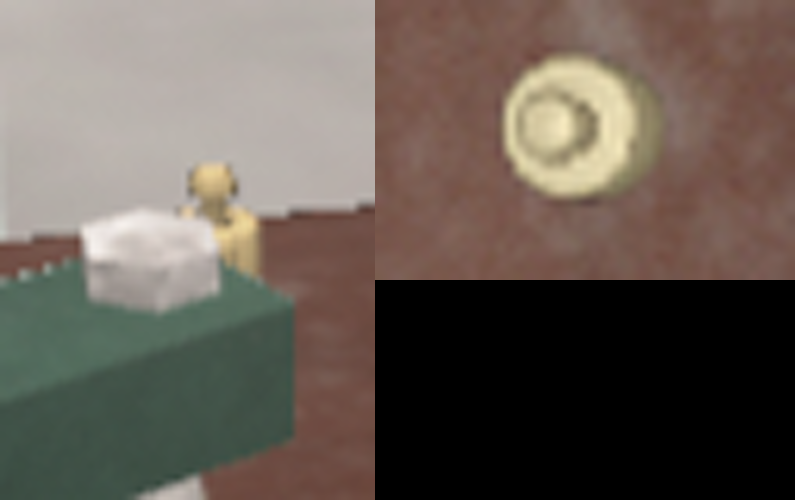

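The weight's knob shows at full-image (188.5,235.4), and the side view shows a round ball on a neck. Target is (0.548, 0.379) with the tips just above the body.

Call:
shift_gripper:
  deltas: "-0.0114,-0.0413,0,0,0,0;-0.0114,-0.0413,0,0,0,0;-0.0114,-0.0413,0,0,0,0;-0.0114,-0.0413,0,0,0,0;-0.0114,-0.0413,0,0,0,0;-0.0114,-0.0413,0,0,0,0;-0.0114,-0.0413,0,0,0,0;-0.0114,-0.0413,0,0,0,0;0,0,0,0,0,0;0,0,0,0,0,0"
  finger_gap: 0.05

```text
time_s: 15.05
ee_pos: [0.5467, 0.3795, 0.1608]
eef_rot: [3.14, 0.002, -0.105]
force: [-0.2, -1.0, -1.1]
grip_width: 0.0499
grip_force: 0.0
```

```bash
python3 -c "from h import *;to(.548,.379,.0605)"
```

```text
t15.1 d tool [0.0015 0.0003 0.1003] rot [0.001 0.002 0.001] d in target axes [0.0014 0.0004 0.1003]
```

Call:
shift_gripper:
  deltas: "0.001,0,0.03,0,0,0;0,0,0.03,0,0,0;0,0,0.03,0,0,0;0,0,0.006,0,0,0;0,0,0.004,0,0,0;0,0,0,0,0,0;0,0,0,0,0,0"

```text
time_s: 15.75
ee_pos: [0.549, 0.3792, 0.0641]
eef_rot: [-3.14, -0.002, -0.107]
force: [0.6, -0.2, -0.3]
grip_width: 0.05
grip_force: 0.0
```

Call:
shift_gripper:
  deltas: "0,0,0,0,0,0;0,0,0,0,0,0;0,0,0,0,0,0;0,0,0,0,0,0;0,0,0,0,0,0"
  finger_gap: 0
  grip_n: 25

```text
time_s: 16.25
ee_pos: [0.5484, 0.3792, 0.0627]
eef_rot: [-3.141, -0.0, -0.106]
force: [0.3, -0.7, 1.0]
grip_width: 0.0156
grip_force: 25.0
```

```bash
python3 -c "from h import *;to(.548,.379,.0605)"
```

```text
t16.2 d tool [-0.0004  0.0002  0.0022] rot [-0. -0. -0.] d in target axes [-0.0004  0.0002  0.0022]
```

The width is 15.6 mm against 18, so the grip is on the cap's upper curve. I'll regrip slightly lower.

Call:
shift_gripper:
  deltas: "0,0,0,0,0,0;0,0,0,0,0,0;0,0,0.0015,0,0,0;0,0,0.001,0,0,0;0,0,0,0,0,0;0,0,0,0,0,0"
  finger_gap: 0.03

```text
time_s: 16.85
ee_pos: [0.5484, 0.3791, 0.06]
eef_rot: [3.142, 0.0, -0.106]
force: [0.8, 0.4, -0.3]
grip_width: 0.03
grip_force: 0.0
```

Call:
shift_gripper:
  deltas: "0,0,0,0,0,0;0,0,0,0,0,0;0,0,0,0,0,0;0,0,0,0,0,0"
  finger_gap: 0
  grip_n: 25

```text
time_s: 17.25
ee_pos: [0.5484, 0.3791, 0.0602]
eef_rot: [-3.142, -0.0, -0.106]
force: [-0.2, -0.0, 0.6]
grip_width: 0.0153
grip_force: 25.0
```

Run:
```python
from h import *
to(.548,.379,.0605)
crop(Cam("side").im,190,110,80,90,6.5,"pics/g3.png")
```

```text
t17.2 d tool [-0.0004  0.0001 -0.0003] rot [-0. -0. -0.] d in target axes [-0.0004  0.0001 -0.0003]
```

View pics/g3.png

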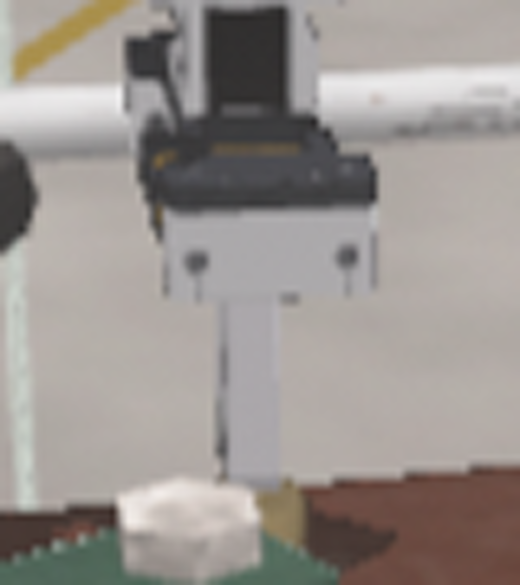

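The fingers sit centred on the knob: finger centre at full-image u≈228.5, knob 228.9. The width hasn't changed, so it's a firm hold on the knob. I'll test-lift gently.

Call:
shift_gripper:
  deltas: "0,0,0,0,0,0;0,0,-0.002,0,0,0;0,0,-0.003,0,0,0;0,0,0,0,0,0;0,0,0,0,0,0;0,0,0,0,0,0"
  finger_gap: 0
  grip_n: 35

```text
time_s: 17.9
ee_pos: [0.5483, 0.3791, 0.0649]
eef_rot: [3.141, 0.0, -0.106]
force: [-0.3, -0.3, -2.9]
grip_width: 0.0147
grip_force: 35.0
```

Call:
shift_gripper:
  deltas: "0,0,-0.015,0,0,0;0,0,-0.025,0,0,0;0,0,-0.025,0,0,0;0,0,-0.01,0,0,0;0,0,0,0,0,0;0,0,0,0,0,0"

```text
time_s: 18.5
ee_pos: [0.548, 0.3789, 0.1392]
eef_rot: [3.141, 0.001, -0.106]
force: [0.3, -0.3, -1.8]
grip_width: 0.0148
grip_force: 35.0
```

Run:
```python
from h import *
to(.609,.098,.0772)
c=Cam("side"); crop(c.im,190,90,80,90,6.5,"pics/g4.png"); print(c.proj([.5484,.379,.0805]),c.proj([.5484,.379,.0805+.036]))
```

```text
t18.5 d tool [0.0905 0.2729 0.0621] rot [ 0.001  0.001 -0.   ] d in target axes [0.0904 0.2729 0.062 ]
[227.51941566 166.59766243] [227.29044368 151.73316607]
```

View pics/g4.png

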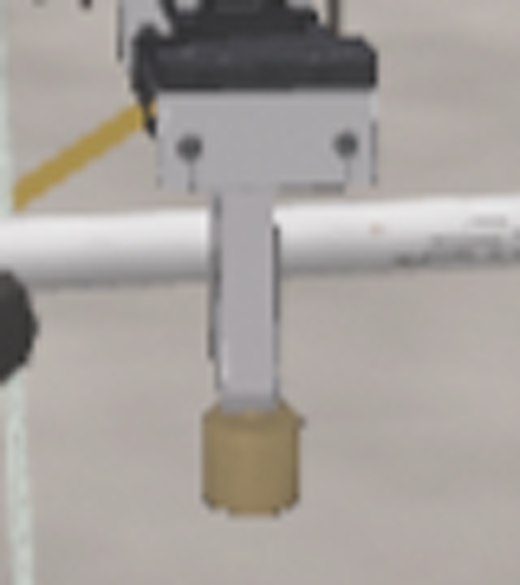

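The weight hangs upright in the fingers, body at crop (250,460). Carrying it to the left cell.

Call:
shift_gripper:
  deltas: "0.0113,0.0341,0,0,0,0;0.0113,0.0341,0,0,0,0;0.0113,0.0341,0,0,0,0;0.0113,0.0341,0,0,0,0;0.0113,0.0341,0,0,0,0;0.0113,0.0341,0,0,0,0;0.0113,0.0341,0,0,0,0;0.0113,0.0341,0,0,0,0;0,0,0,0,0,0;0,0,0,0,0,0"

```text
time_s: 19.55
ee_pos: [0.609, 0.0978, 0.139]
eef_rot: [3.141, 0.002, -0.108]
force: [0.8, -0.3, -2.0]
grip_width: 0.0148
grip_force: 35.0
```

Call:
shift_gripper:
  deltas: "0,0,0,0,0,0;0,0,0.015,0,0,0;0,0,0.015,0,0,0;0,0,0.015,0,0,0;0,0,0.01,0,0,0;0,0,0.003,0,0,0;0,0,0.001,0,0,0;0,0,0,0,0,0;0,0,0,0,0,0"

```text
time_s: 20.45
ee_pos: [0.6097, 0.0983, 0.0817]
eef_rot: [-3.141, -0.001, -0.106]
force: [0.6, -0.2, -1.0]
grip_width: 0.0146
grip_force: 35.0
```

```bash
python3 -c "from h import *;to(.609,.098,.0772)"
```

```text
t20.4 d tool [-0.0006  0.0004  0.0045] rot [-0.    -0.001 -0.   ] d in target axes [-0.0006  0.0003  0.0045]
```

Call:
shift_gripper:
  deltas: "0,0,0.0015,0,0,0;0,0,0.001,0,0,0;0,0,0.0005,0,0,0;0,0,0,0,0,0;0,0,0,0,0,0"

```text
time_s: 20.95
ee_pos: [0.6094, 0.0983, 0.0781]
eef_rot: [-3.142, -0.0, -0.106]
force: [-1.1, -0.6, -1.7]
grip_width: 0.0149
grip_force: 35.0
```

Call:
shift_gripper:
  deltas: "0,0,0.0005,0,0,0;0,0,0.0005,0,0,0;0,0,0,0,0,0;0,0,0,0,0,0"

```text
time_s: 21.35
ee_pos: [0.6095, 0.0983, 0.0772]
eef_rot: [-3.141, -0.0, -0.106]
force: [0.3, 0.1, 0.1]
grip_width: 0.015
grip_force: 35.0
```

Call:
shift_gripper:
  deltas: "0,0,0.0005,0,0,0;0,0,0,0,0,0;0,0,0,0,0,0"

```text
time_s: 21.65
ee_pos: [0.6097, 0.0983, 0.077]
eef_rot: [-3.141, -0.001, -0.106]
force: [0.4, 1.3, 5.1]
grip_width: 0.0152
grip_force: 35.0
```

Call:
shift_gripper:
  deltas: "0,0,0.0005,0,0,0;0,0,0,0,0,0;0,0,0,0,0,0"

```text
time_s: 21.95
ee_pos: [0.6099, 0.0984, 0.0769]
eef_rot: [-3.141, -0.002, -0.106]
force: [1.0, 0.2, 8.3]
grip_width: 0.0148
grip_force: 35.0
```

Contact, so I release and move towards the knob, then check the tray numerically.

Call:
shift_gripper:
  deltas: "0,0,-0.0005,0,0,0;0,0,0,0,0,0;0,0,0,0,0,0;0,0,-0.03,0,0,0;0,0,-0.04,0,0,0;0,0,-0.02,0,0,0"
  finger_gap: 0.035

```text
time_s: 22.55
ee_pos: [0.6099, 0.0983, 0.1695]
eef_rot: [-3.141, -0.003, -0.106]
force: [-0.0, 0.4, 0.5]
grip_width: 0.035
grip_force: 0.0
```

Call:
shift_gripper:
  deltas: "-0.045,0,0,0,0,0;-0.045,0,0,0,0,0;-0.045,0,0,0,0,0;-0.045,0,0,0,0,0;-0.045,0,0,0,0,0;-0.045,0,0,0,0,0;0,0,0,0,0,0"
  finger_gap: 0.05

```text
time_s: 23.25
ee_pos: [0.3371, 0.127, 0.1663]
eef_rot: [3.141, 0.001, -0.105]
force: [0.1, 0.3, 1.0]
grip_width: 0.0497
grip_force: 0.0
```

Run:
```python
from h import *
t=Cam("top");s=Cam("side")
from scipy import ndimage
for n,x,y in(("L",.609,.098),("M",.603,.0415),("R",.597,-.015)):
    hs=(.018+.053,) if n=="L" else (.084,)
    for c,cn in((t,"top"),(s,"side")):
        u,v=c.proj([x,y,hs[0]]).round().astype(int); print(n,cn,u,v,cv2.cvtColor(c.im,cv2.COLOR_BGR2HSV)[v,u])
# round bright tops by Hough in top view
g=cv2.resize(cv2.cvtColor(t.im[185:235,290:385],cv2.COLOR_BGR2GRAY),None,fx=6,fy=6,interpolation=2)
C=cv2.HoughCircles(g,cv2.HOUGH_GRADIENT,1,50,param1=80,param2=18,minRadius=18,maxRadius=55)
for q in (C[0] if C is not None else []): u,v=q[0]/6+290,q[1]/6+185; print("circ",round(u,1),round(v,1),round(q[2]/6,1),t.plane(u,v,.084).round(3),t.plane(u,v,.053).round(3))
# dark knob in top
hsv=cv2.cvtColor(t.im,cv2.COLOR_BGR2HSV);m=(hsv[240:275,318:350,2]<60)&(hsv[240:275,318:350,1]<90)
print("knob px",m.sum(),np.argwhere(m).mean(0)[::-1]+[318,240] if m.any() else None)
to(.4957,.053,.16)
```

```text
L top 313 206 [ 22  60 231]
L side 293 223 [ 21  91 229]
M top 340 208 [ 23  58 227]
M side 301 232 [ 21  95 229]
R top 366 210 [ 23  62 223]
R side 309 249 [ 21  93 228]
circ 311.2 206.9 6.9 [0.605 0.103 0.084] [0.608 0.101 0.053]
circ 364.9 210.9 6.0 [ 0.595 -0.013  0.084] [ 0.597 -0.02   0.053]
circ 338.8 208.4 4.5 [0.601 0.044 0.084] [0.604 0.039 0.053]
circ 353.6 204.2 7.2 [0.61  0.011 0.084] [0.613 0.006 0.053]
circ 315.8 217.4 4.9 [0.582 0.094 0.084] [0.584 0.092 0.053]
circ 371.6 220.4 6.8 [ 0.574 -0.027  0.084] [ 0.575 -0.034  0.053]
circ 373.9 203.9 5.5 [ 0.61  -0.033  0.084] [ 0.612 -0.04   0.053]
circ 355.8 213.6 5.5 [0.589 0.007 0.084] [0.591 0.001 0.053]
circ 303.4 198.6 4.8 [0.624 0.12  0.084] [0.627 0.118 0.053]
circ 337.9 218.4 7.4 [0.579 0.046 0.084] [0.581 0.042 0.053]
circ 330.9 201.1 5.1 [0.617 0.06  0.084] [0.621 0.056 0.053]
circ 300.8 215.9 5.1 [0.586 0.126 0.084] [0.588 0.125 0.053]
knob px 0 None
t23.4 d tool [0.1618 0.0573 0.0072] rot [-0.    -0.001  0.001] d in target axes [0.1618 0.0572 0.007 ]
```

All three tops are where they should be (strongest circles at 311, 339 and 365). Measuring the knob's flanges again before gripping.

Run:
```python
from h import *
t=Cam("top");s=Cam("side")
for c,n,(x,y,w,h) in((t,"top",(315,236,40,40)),(s,"side",(222,235,40,45))):
    r=c.im[y:y+h,x:x+w].max(2); m=(r<70).astype(np.uint8)
    k,l,st,ce=cv2.connectedComponentsWithStats(m)
    for i in range(1,k):
        if st[i,4]>30: print(n,st[i]+[x,y,0,0,0],(ce[i]+[x,y]).round(1))
```

Run:
```python
from h import *
t=Cam("top");s=Cam("side")
for p in((.4957,.053,.036),):
    print(t.proj(p),s.proj(p))
for d in(-.126,-.09): p=np.array([.603+d*.9944,.0415-d*.106,.036]); print(t.proj(p),s.proj(p))
```

```text
side [229 250  23  19 268] [239.7 259.8]
side [230 273  16   7  62] [236.1 276.3]
[333.01348363 256.41667339] [238.47447021 260.41906688]
[332.38852505 264.37529745] [228.02801628 261.28860822]
[333.6803121  248.55793475] [248.74661167 259.60274708]
```

Call:
shift_gripper:
  deltas: "0.0325,0.0116,0,0,0,0;0.0325,0.0116,0,0,0,0;0.0325,0.0116,0,0,0,0;0.0325,0.0116,0,0,0,0;0.0325,0.0116,0,0,0,0;0,0,0,0,0,0;0,0,0,0,0,0;0,0,0,0,0,0"
  finger_gap: 0.05

```text
time_s: 24.35
ee_pos: [0.4958, 0.0522, 0.1662]
eef_rot: [3.142, 0.001, -0.106]
force: [-0.6, 0.4, 0.2]
grip_width: 0.0497
grip_force: 0.0
```

```bash
python3 -c "from h import *;to(.4965,.052,.039)"
```

```text
t24.4 d tool [8.000e-04 1.000e-04 1.272e-01] rot [ 0.     0.001 -0.   ] d in target axes [7.000e-04 1.000e-04 1.272e-01]
```

Call:
shift_gripper:
  deltas: "0,0,0.03,0,0,0;0,0,0.03,0,0,0;0,0,0.03,0,0,0;0,0,0.02,0,0,0;0,0,0.01,0,0,0;0,0,0.007,0,0,0;0,0,0,0,0,0;0,0,0,0,0,0;0,0,0,0,0,0"

```text
time_s: 25.25
ee_pos: [0.4968, 0.0521, 0.0404]
eef_rot: [-3.141, -0.001, -0.106]
force: [-0.7, 0.2, -0.2]
grip_width: 0.05
grip_force: 0.0
```

Call:
shift_gripper:
  deltas: "0,0,0,0,0,0;0,0,0,0,0,0;0,0,0,0,0,0;0,0,0,0,0,0;0,0,0,0,0,0"
  finger_gap: 0
  grip_n: 40

```text
time_s: 25.75
ee_pos: [0.4966, 0.0544, 0.0397]
eef_rot: [-3.138, -0.001, -0.107]
force: [1.7, 24.3, -2.7]
grip_width: 0.021
grip_force: 40.0
```

```bash
python3 -c "from h import *;to(.4965,.052,.039)"
```

```text
t25.8 d tool [0.0002 0.0024 0.0007] rot [-0.004 -0.001 -0.001] d in target axes [0.0002 0.0024 0.0007]
```

The waist is gripped at 21 mm, but the arm pushes sideways with 24 N. I'll shift about 2.4 mm in y to relieve it.

Call:
shift_gripper:
  deltas: "0,-0.0012,0,0,0,0;0,-0.0012,0,0,0,0;0,0,0,0,0,0;0,0,0,0,0,0"

```text
time_s: 26.15
ee_pos: [0.4966, 0.0548, 0.0396]
eef_rot: [-3.141, -0.0, -0.106]
force: [0.1, 6.7, 1.0]
grip_width: 0.021
grip_force: 40.0
```

Call:
shift_gripper:
  deltas: "-0.002,0,0,0,0,0;-0.002,0,0,0,0,0;0,0,0,0,0,0;0,0,0,0,0,0"

```text
time_s: 26.55
ee_pos: [0.4932, 0.0551, 0.0397]
eef_rot: [-3.141, -0.002, -0.107]
force: [3.7, 6.0, -2.1]
grip_width: 0.0211
grip_force: 40.0
```

Call:
shift_gripper:
  deltas: "-0.003,-0.0005,0,0,0,0;-0.003,0,0,0,0,0;-0.003,0,0,0,0,0;-0.003,0,0,0,0,0;0,0,0,0,0,0;0,0,0,0,0,0"

```text
time_s: 27.15
ee_pos: [0.4817, 0.0564, 0.0398]
eef_rot: [-3.141, -0.003, -0.107]
force: [6.6, 2.2, -5.1]
grip_width: 0.021
grip_force: 40.0
```

Call:
shift_gripper:
  deltas: "-0.001,0,0,0,0,0;-0.001,0,0,0,0,0;0,0,0,0,0,0;0,0,0,0,0,0"

```text
time_s: 27.55
ee_pos: [0.4798, 0.0567, 0.0398]
eef_rot: [-3.141, -0.003, -0.107]
force: [7.9, 2.3, -4.8]
grip_width: 0.0212
grip_force: 40.0
```

Call:
shift_gripper:
  deltas: "-0.001,0,0,0,0,0;-0.001,0,0,0,0,0;0,0,0,0,0,0;0,0,0,0,0,0"

```text
time_s: 27.95
ee_pos: [0.4786, 0.0568, 0.0399]
eef_rot: [-3.141, -0.005, -0.107]
force: [13.8, 1.4, -10.1]
grip_width: 0.0209
grip_force: 40.0
```

At the stop: 18 mm of travel, with the force jumping past the spring's 8.5 N. I'll hold, make a final check and hand in.

Call:
shift_gripper:
  deltas: "0,0,0,0,0,0;0,0,0,0,0,0;0,0,0,0,0,0;0,0,0,0,0,0;0,0,0,0,0,0"

```text
time_s: 28.45
ee_pos: [0.4785, 0.0568, 0.0399]
eef_rot: [-3.141, -0.005, -0.107]
force: [13.6, 2.4, -7.7]
grip_width: 0.0211
grip_force: 40.0
```

Run:
```python
from h import *
s=Cam("side");t=cv2.imread("pics/side0.png");d=cv2.absdiff(s.im,t).max(2)
H=cv2.cvtColor(s.im,cv2.COLOR_BGR2HSV)
for n,p in(("L",(.609,.098,.067)),("M",(.603,.0415,.08)),("R",(.597,-.015,.08))):
    u,v=s.proj(p).round().astype(int); print(n,H[v,u])
print("box diff",d[225:255,345:400].max(),"pot diff",np.median(d[172:200,296:320]),"tin",np.median(d[193:203,166:186]))
o=ctrl.get_obs();print(o["ee_pos"].round(4),o["force"].round(1),o["grip_width"])
print(ctrl.hand_in())
```

```text
L [ 20  95 217]
M [ 22  90 232]
R [ 22  90 235]
box diff 16 pot diff 14.0 tin 9.0
[0.4785 0.0568 0.0399] [13.1  1.9 -9.4] 0.02061895674493878
the job is handed in; nothing more can be done
None
```

The job is handed in at about 28.5 s: both punches and the weight stand in their cells, and the gripper is holding the plunger fully back at its stop (about 18 mm of travel); the tin, pot and box were never touched.

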